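# Tighten the digestion vessel's cap to the click

### The arm

A 6-joint arm with a two-finger parallel gripper is mounted at the origin on the work surface. World frame = base frame: x ahead of the robot, y to its left, z up, the work surface at z = 0. Lengths are in m, angles in rad, forces in N, time in s.
With the tool pointing down it reaches from about 0.375 to 0.9 m from the base axis. Payload 3.1 kg.
Tool frame: the origin (TCP) lies midway between the tips of the shut fingers; the grasp point (between the pads) lies 19 mm behind it; x points along the fingers, z is the direction in which the jaws open and shut, and the axes are right-handed (so a half turn about x gives the same grasp; the last joint's range is limited). The gripper opens to 87 mm and grips with 3 to 60 N. Pads are 19 mm wide; open, the fingers measure 117 mm over their backs; the gripper's body (75 mm by 190 mm) begins 51 mm behind the grasp point.
Start: joints at [1.167, 0.527, 1.433, -0, 1.181, -0.178], TCP at [0.14, 0.609, 0.223] pointing down, gripper open.
Joint ranges: [-3.08, 3.08], [-0.75, 2.2], [0.22, 2.44], [-1.43, 4.57], [0, 2.65], [-2.85, 2.85]. Speed limits (rad/s): [2.79, 2.79, 3.14, 3.14, 3.14, 3.14].

### API

Orientations are given as a unit quaternion [x, y, z, w].
In Python, from rig import robot, optics, workorder gives the robot as it stands.
- The arm moves only by the tool arm_command, never from a script. Its argument "plan" is a list of rows, each a list of 7 numbers: the shift along the tool's x, y, z in cm, then the turn, a rotation vector about the tool's x, y, z in rad, then the finger opening in cm, from 0 to 8.7. In form: [[x, y, z, ax, ay, az, gripper], ...]. A call has 1 to 12 rows; each row shifts and turns the pose as measured when the row begins, along the tool's axes as they then stand; what a row does not reach is not made up. A row lasts 1/8 s, in which the tool goes at most 62.5 mm and 10.7 degrees, less where a joint would pass 70% of its speed; a pose out of reach is approached as far as the arm can. A call with a gripper value outside its range is refused whole. The fingers move at their own pace and stop on an object; "grip_force" is the grip in N (left out, the last holds). Time passes only in rows, so rows that do not move let the fingers close. It gives the time, the measured TCP pose, the force and the opening at its end, in the units of the state.
- robot.get_obs(): the state, without advancing time (a new reading comes with each control period).
- optics.camera(name): name is "scene" or "top" or "wrist"; returns (picture, depth): 400x640x3 uint8, blue, green, red; 400x640 float32, m along the optical axis (not along the pixel's ray), 0 where there is no reading.
- optics.camera_info(name): a dict with "mtx" (3x3 intrinsics, pixels), "k1" (the pictures are not rectified: a ray, as slopes to the right and down, at radius r is drawn at 1 + k1 r^2 times it, then the intrinsics apply), "position" and "rotation" of the camera in the world; the wrist camera has in their place "tool_from_camera" (4x4, takes a point from camera to tool coordinates, whose origin is the TCP and whose axes are the tool frame's). Camera axes: x right, y down, z forward; pixel columns grow to the right and rows downward; lengths in m; the calibration is good to about 2 mm. A picture is of the moment at which its call begins: read the wrist's pose just before it. camera_info takes no time and is no camera call.
- workorder.hand_in(): hands the job in, once; it reports no verdict.
The state is a dict: "time": time; "q": joint angles; "joint_velocities": joint speeds; "joint_torque": joint torques, N m; "position": TCP position; "tool_rot": TCP orientation; "ft_force": force on the tool from outside, world axes, zero at the start; "moment": the same for the moment, N m; "grip_width": finger opening in m.
Only numpy, scipy, OpenCV 4.12 (cv2) and the standard library are available. Lean on these libraries where they do the work, as an engineer would, in place of code of your own. Each camera call takes 0.05 s, during which the arm holds its last target. There are 200 camera calls.

### The job

The cap of the digestion vessel in the stainless holder has to be torqued: fit the torque wrench fully down over the cap's hexagon, then push its black handle clockwise (seen from above) until the break-over joint clearly gives and hold it there for a moment, then stop; do not bend the handle right over and do not force or jam the wrench on the cap. Let the handle spring straight again and leave the wrench standing on the cap, with everything else on the bench left alone.

Things in the scene. Friction and masses are not known exactly. Their poses are not given: they have to be found in the camera images.
- nut (a point): centre of the top face of the steel hexagon on the cap of the vessel that stands in the stainless holder block. Hexagon 49 mm across flats, 26 mm high (its top 3 mm stepped in to 43 mm across flats). z is up, on the screw axis; x, and every 60 degrees from it, is square to a flat; it turns with the cap
- cap: that cap: origin 38 mm under nut; flange 74 mm across, 12 mm thick. Tightens clockwise seen from above, takes 0.3 N m to turn, stays where left; 0.35 to 1.05 rad to go before it comes up hard, how much is not known. Contact on it stays under 60 N at the click; 90 N harms it. Holder under it: 110 mm square, 70 mm high, black side handles reach 86 mm from the axis, 35 mm below the hexagon
- socket (a point): torque wrench: centre of the open underside of its hexagonal socket, 52 mm across flats, 24 mm deep. Head: hexagon 76 mm across flats, 32 mm high. z up, x along the straight handle and square to a socket flat. Fully seated it lies 24 mm below the nut point. Wrench 0.6 kg, balanced about 11 mm from the socket axis towards the handle; it starts standing on the bench, socket down
- wrench_grip (a point): on the socket axis, 56 mm above the wrench's underside, in the dark block on top of its head: the place to hold it while fitting it. Block 26 mm along x (the handle direction), 38 mm along y, from 32 to 74 mm above the underside. Same axes as socket
- handle_mid (a point): middle of the black grip of the wrench's handle, the place to push: round bar 22 mm thick, 70 mm long (bare bar nearer the head 13 mm thick). The point is on its axis, 12 mm above the head's underside, 104 mm from the break-over pivot and 150 mm from the socket axis when straight; x points outward along the handle
- handle (a joint): break-over joint, a vertical pivot 46 mm from the socket axis; rad, 0 = straight, grows as the handle gives clockwise (seen from above) relative to the head. Sprung: stays 0 until about 7 N square to the handle at handle_mid, then gives softly (9.2 N at 0.3 rad) and returns when let go. Hard stop 0.55; past 0.4 the cap is over-tightened
- spare_cap: loose spare cap lying flat: white disc 74 mm across, 12 mm thick, with a 49 mm hexagon 26 mm high on it; origin under its centre. Leave alone
- spanner: small plain open-end spanner, 150 mm long, lying flat. Not the torque wrench; leave alone
- beaker: empty glass beaker, 64 mm across, 75 mm high; origin under its centre. Leave alone
- liner: white plastic cup, 52 mm across, 60 mm high; origin under its centre. Leave alone
- reagent: amber bottle, 64 mm across, 140 mm high; origin under its centre. Leave alone
- brush: brush 180 mm long, lying flat. Leave alone

How it is judged:
By the outcome, as a careful person would: the job done as asked, in the order asked, and still so for the second after the job is handed in, with the robot touching nothing.
It also fails if it takes over 72 s, if anything falls off the work surface, if the arm or the gripper's body presses on something with over 40 N, if the wrist force passes 120 N, or if a joint passes its speed limit or range.

## Working session

There is one attempt and no reset: what is moved stays moved. The work goes in short steps, Python scripts to look and compute and a tool call to move; the robot and the scene stay as the last step left them, time stands still between calls to the robot, and variables do not carry over. Pictures are saved under pics/ and viewed, about 8 in all and at most 12, crops included, and the job is handed in when it is done.

Besides the shell and the picture viewer there is one more tool, called in YAML: its name, and indented under it one key for each argument. arm_command: Moves the arm, as the interface text tells. Its arguments: {"type":"object","properties":{"plan":{"type":"array"},"grip_force":{"type":"number"}},"required":["plan"]}

```bash
mkdir -p pics; ls
cat > h.py <<'E'
import numpy as np, cv2
from rig import robot, optics, workorder
from scipy.spatial.transform import Rotation as R
def undist(ci,u,v):
    K=np.array(ci["mtx"]);k=ci["k1"]
    xd=(np.asarray(u,float)-K[0,2])/K[0,0]; yd=(np.asarray(v,float)-K[1,2])/K[1,1]
    x,y=xd.copy(),yd.copy()
    for _ in range(15):
        s=1+k*(x*x+y*y); x,y=xd/s,yd/s
    return x,y
def campose(name,obs=None):
    ci=optics.camera_info(name)
    if name!="wrist": 
        r=np.array(ci["rotation"]); r=r if r.shape==(3,3) else R.from_quat(r).as_matrix()
        return ci,r,np.array(ci["position"])
    T=np.array(ci["tool_from_camera"]); Rt=R.from_quat(obs["tool_rot"]).as_matrix()
    return ci,Rt@T[:3,:3],Rt@T[:3,3]+np.array(obs["position"])
def snap(name,fn):
    obs=robot.get_obs(); im,d=optics.camera(name)
    cv2.imwrite(f"pics/{fn}.png",im); np.savez(f"pics/{fn}.npz",d=d,p=obs["position"],q=obs["tool_rot"])
    return obs,im,d
def cloud(name,d,obs=None):
    ci,r,p=campose(name,obs); v,u=np.mgrid[:d.shape[0],:d.shape[1]]
    x,y=undist(ci,u,v); P=np.stack([x*d,y*d,d],-1)@r.T+p; P[d==0]=np.nan; return P
def onplane(name,u,v,z,obs=None):
    ci,r,p=campose(name,obs); x,y=undist(ci,u,v)
    ray=np.stack([x,y,np.ones_like(x)],-1)@r.T; t=(z-p[2])/ray[...,2]; return p+ray*t[...,None]
def load(fn):
    z=np.load(f"pics/{fn}.npz"); return z["d"],dict(position=z["p"],tool_rot=z["q"])
E
python3 - <<'E'
from h import *
o=robot.get_obs(); print(o)
for n in("top","scene"): 
    snap(n,n+"0"); print(n,optics.camera_info(n))
print(optics.camera_info("wrist"))
E
```

```text
pics
{'time': 0.0, 'q': array([ 1.16650009e+00,  5.28465459e-01,  1.43387082e+00,  1.53572734e-05,
        1.18140270e+00, -1.78470536e-01]), 'joint_velocities': array([-0.00081217, -0.00071703, -0.00081749, -0.00058016, -0.00074778,
       -0.00109653]), 'joint_torque': array([-1.34987768e-03, -4.40047896e+01, -1.76588237e+01,  6.31576963e-02,
        5.84440981e-02, -1.78920427e-04]), 'position': array([0.13960669, 0.60847229, 0.22158208]), 'tool_rot': array([-0.44083304,  0.55382406,  0.44012225,  0.55248307]), 'ft_force': array([-0.31678531,  0.11417194, -0.74875646]), 'moment': array([0.04844782, 0.00638644, 0.0048825 ]), 'grip_width': 0.0867990958516619}
top {'mtx': array([[456.95681722,   0.        , 318.88367528],
       [  0.        , 456.95681722, 195.26581994],
       [  0.        ,   0.        ,   1.        ]]), 'k1': -0.09115239713290338, 'position': array([0.43991583, 0.06237936, 1.15471438]), 'rotation': array([-0.69914707,  0.71157095, -0.05439032,  0.0436102 ])}
scene {'mtx': array([[397.23813549,   0.        , 317.41544193],
       [  0.        , 397.23813549, 197.48893674],
       [  0.        ,   0.        ,   1.        ]]), 'k1': -0.05867230515373961, 'position': array([ 0.91417618, -0.54155311,  1.03612638]), 'rotation': array([ 0.92044403,  0.23209686, -0.07683417, -0.30497598])}
{'mtx': array([[313.04008143,   0.        , 318.34326656],
       [  0.        , 313.04008143, 198.83638449],
       [  0.        ,   0.        ,   1.        ]]), 'k1': -0.03682261289335164, 'tool_from_camera': array([[-1.08308821e-03, -3.05923902e-01,  9.52055352e-01,
        -1.62294097e-01],
       [ 6.99805717e-04, -9.52055909e-01, -3.05923284e-01,
         8.43238983e-02],
       [ 9.99999169e-01,  3.34911876e-04,  1.24524782e-03,
        -7.22318546e-04],
       [ 0.00000000e+00,  0.00000000e+00,  0.00000000e+00,
         1.00000000e+00]])}
```

View pics/top0.png

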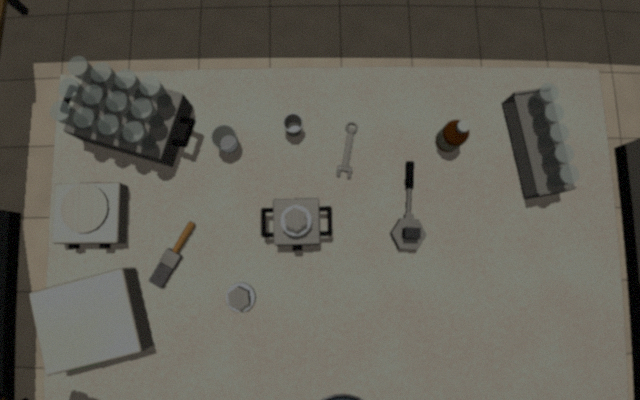

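View pics/scene0.png

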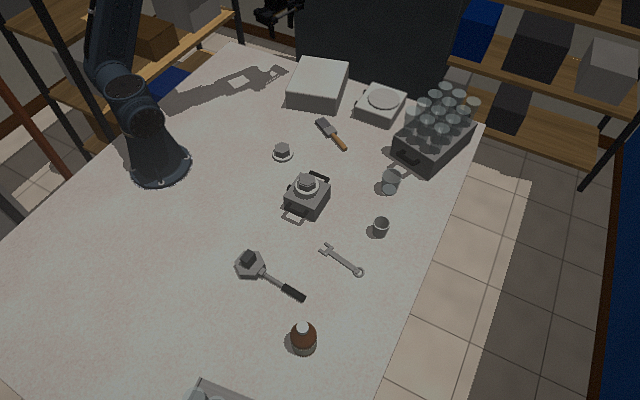

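The top view shows the holder with its nut at about (296,220). The wrench head is at (408,233) with its block at (411,234), and the black grip runs from (409,163) to (409,188). The spare cap is at (240,297) and the spanner at (347,150). Next I measure these from an enlarged crop and the depth.

Run:
```python
from h import *
d,o=load("top0"); P=cloud("top",d); im=cv2.imread("pics/top0.png")
def reg(u0,u1,v0,v1,z0,z1,n):
    m=np.zeros(d.shape,bool); m[v0:v1,u0:u1]=1; m&=(P[...,2]>z0)&(P[...,2]<z1)
    q=P[m]; print(n,len(q),q.mean(0).round(4),cv2.minAreaRect((q[:,:2]*1000).astype(np.float32)))
reg(270,325,200,245,.09,.2,"nut>.09")
for v in(212,220,228): print(P[v,280:316:4,2].round(3))
reg(390,430,215,255,.055,.1,"block")
reg(390,430,210,255,.02,.045,"head")
reg(400,420,160,190,.012,.04,"grip")
a=cv2.resize(im[190:255,255:335],None,fx=5,fy=5,interpolation=cv2.INTER_CUBIC)
b=cv2.resize(im[155:255,375:445],None,fx=5,fy=5,interpolation=cv2.INTER_CUBIC)
c=np.zeros((500,760,3),np.uint8); c[:325,:400]=a; c[:,405:755]=b
cv2.imwrite("pics/c1.png",cv2.convertScaleAbs(c,alpha=1.6))
```

```text
nut>.09 786 [0.5287 0.1006 0.1096] ((530.2338256835938, 100.73805236816406), (71.21795654296875, 72.40737915039062), 44.373619079589844)
[0.073 0.099 0.12  0.126 0.123 0.123 0.117 0.098 0.064]
[0.097 0.12  0.121 0.125 0.123 0.125 0.122 0.098 0.066]
[0.068 0.093 0.119 0.124 0.125 0.121 0.096 0.099 0.067]
block 194 [ 0.4963 -0.1751  0.0723] ((496.7821350097656, -176.30380249023438), (39.14097595214844, 26.08095932006836), 84.83889770507812)
head 682 [ 0.5    -0.1734  0.0312] ((497.9779052734375, -176.50213623046875), (79.25450897216797, 87.70594787597656), 45.0329704284668)
grip 240 [ 0.646  -0.1868  0.0201] ((646.7297973632812, -187.93637084960938), (21.853042602539062, 72.75969696044922), 86.06050109863281)
```

View pics/c1.png

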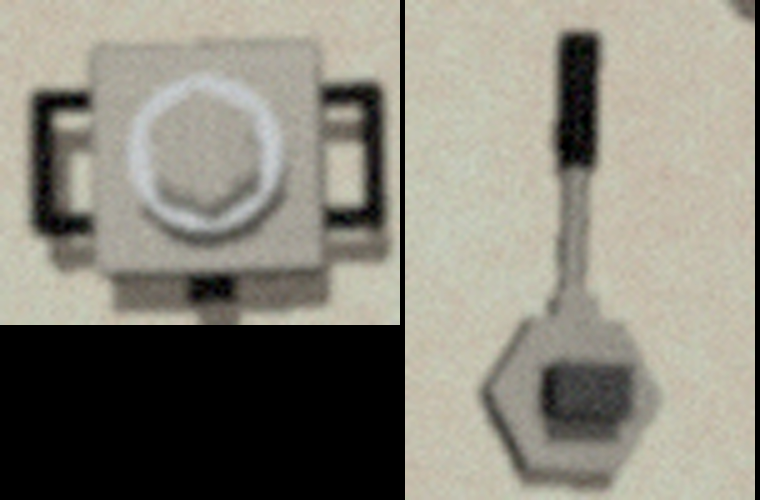

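The wrench handle yaw is about −4.6°, with the head at (0.497, −0.176). The nut is at (0.530, 0.101), z about 0.124, with one corner pointing roughly along +x. I'll go over the nut for a closer look with the wrist camera.

```bash
cat >> h.py <<'E'
def goto(p,yaw,n=None):
    """tool-frame steps to reach p, jaw axis (tool z) at world yaw; shift then turn"""
    o=robot.get_obs(); Rt=R.from_quat(o["tool_rot"]).as_matrix(); z=Rt[:,2]
    cy=np.arctan2(z[1],z[0]); d=Rt.T@(np.array(p)-o["position"])*100
    # target rotation: x down, z along yaw
    zt=np.array([np.cos(yaw),np.sin(yaw),0]); xt=np.array([0,0,-1.]); T=np.stack([xt,np.cross(zt,xt),zt],1)
    rv=R.from_matrix(Rt.T@T).as_rotvec()
    print("t",round(o["time"],2),"pos",o["position"].round(4),"jawyaw",np.degrees(cy).round(2),"q6",o["q"][5].round(2),"F",o["ft_force"].round(1),"w",round(o["grip_width"],4))
    print(" shift cm",d.round(2),"rotvec",rv.round(3),"rows",max(np.linalg.norm(d)/6.25,np.linalg.norm(rv)/.186).round(1))
E
python3 - <<'E'
from h import *
goto([.53,.10,.26],np.radians(-4.6))
goto([.53,.10,.26],np.radians(175.4))
E
```

```text
t 0.1 pos [0.1396 0.6085 0.2217] jawyaw 77.06 q6 -0.18 F [-0.5  0.4  0. ] w 0.087
 shift cm [ -3.77 -49.43 -40.83] rotvec [ 1.425e+00 -2.000e-03  1.000e-03] rows 10.3
t 0.1 pos [0.1396 0.6085 0.2217] jawyaw 77.06 q6 -0.18 F [-0.5  0.4  0. ] w 0.087
 shift cm [ -3.77 -49.43 -40.83] rotvec [-1.716e+00 -1.000e-03 -2.000e-03] rows 10.3
```

arm_command:
  plan:
    - [-0.34, -4.5, -3.7, 0, 0, 0, 8.7]
    - [-0.34, -4.5, -3.7, 0, 0, 0, 8.7]
    - [-0.34, -4.5, -3.7, 0, 0, 0, 8.7]
    - [-0.34, -4.5, -3.7, 0, 0, 0, 8.7]
    - [-0.34, -4.5, -3.7, 0, 0, 0, 8.7]
    - [-0.34, -4.5, -3.7, 0, 0, 0, 8.7]
    - [-0.34, -4.5, -3.7, 0, 0, 0, 8.7]
    - [-0.34, -4.5, -3.7, 0, 0, 0, 8.7]
    - [-0.34, -4.5, -3.7, 0, 0, 0, 8.7]
    - [-0.34, -4.5, -3.7, 0, 0, 0, 8.7]
    - [-0.34, -4.5, -3.7, 0, 0, 0, 8.7]
    - [0, 0, 0, 0, 0, 0, 8.7]

```text
time: 1.6
position: [0.5436, 0.0862, 0.2569]
tool_rot: [-0.442, 0.553, 0.441, 0.552]
ft_force: [-0.4, 1.4, -0.4]
grip_width: 0.0866
```

arm_command:
  plan:
    - [0, 0, 0, 0.17, 0, 0, 8.7]
    - [0, 0, 0, 0.17, 0, 0, 8.7]
    - [0, 0, 0, 0.17, 0, 0, 8.7]
    - [0, 0, 0, 0.17, 0, 0, 8.7]
    - [0, 0, 0, 0.17, 0, 0, 8.7]
    - [0, 0, 0, 0.17, 0, 0, 8.7]
    - [0, 0, 0, 0.17, 0, 0, 8.7]
    - [0, 0, 0, 0.17, 0, 0, 8.7]
    - [0, 0, 0, 0, 0, 0, 8.7]

```text
time: 2.72
position: [0.5313, 0.0948, 0.2519]
tool_rot: [0.018, 0.714, -0.017, 0.699]
ft_force: [0.1, 0.4, 0.1]
grip_width: 0.087
```

Run:
```python
from h import *
goto([.53,.10,.25],np.radians(-4.6))
```

```text
t 2.73 pos [0.5313 0.0948 0.2519] jawyaw -2.83 q6 0.02 F [0.1 0.4 0.1] w 0.087
 shift cm [ 0.19  0.52 -0.15] rotvec [ 0.031 -0.021 -0.001] rows 0.2
```

Run:
```python
from h import *
o,im,d=snap("wrist","w1"); print(o["position"])
P=cloud("wrist",d,o); m=(P[...,2]>.118)&(P[...,2]<.14)&(abs(P[...,0]-.53)<.05)&(abs(P[...,1]-.1)<.05)
v,u=np.nonzero(m); q=P[m]; print(len(q),np.median(q,0),u.min(),u.max(),v.min(),v.max())
cv2.imwrite("pics/w1m.png",cv2.resize(im,None,fx=1.2,fy=1.2))
```

```text
[0.5312936  0.09476483 0.25190695]
2144 [0.53097749 0.10199778 0.1226922 ] 292 348 157 208
```

View pics/w1m.png

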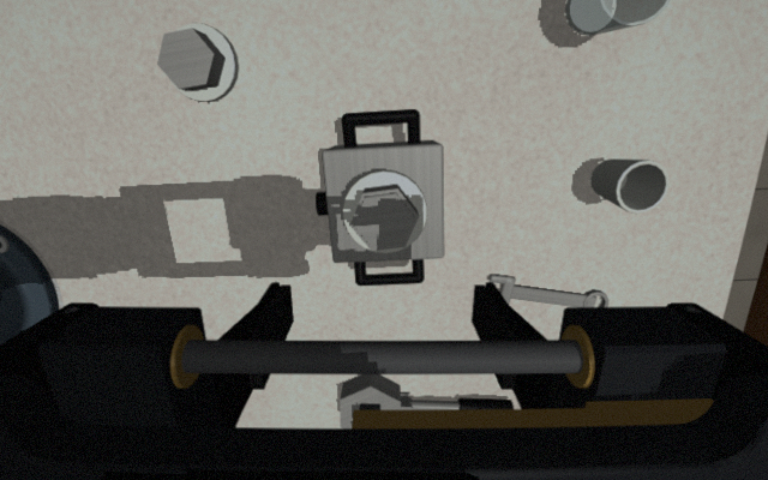

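The nut is near (384,220) in the 1.2× view, with the gripper's shadow partly across it. An enlarged crop will give me its corners.

Run:
```python
from h import *
im=cv2.imread("pics/w1.png")[140:220,270:370]
im=cv2.resize(im,None,fx=8,fy=7.5,interpolation=cv2.INTER_CUBIC); im=cv2.convertScaleAbs(im,alpha=1.7)
cv2.imwrite("pics/c2.png",im)
```

```text
(no output)
```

View pics/c2.png

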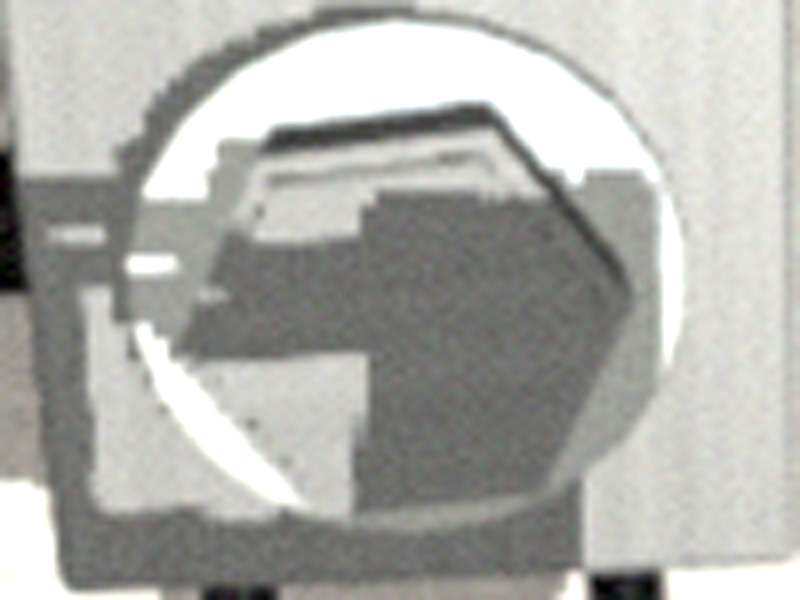

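The outer hexagon corners in the crop are right (632,295), bottom right (548,485), left (185,350), top right (492,122) and top left (262,145). I convert them to world positions.

Run:
```python
from h import *
from scipy.optimize import least_squares
d,o=load("w1")
c=np.array([(632,295),(548,485),(185,350),(492,122),(262,145)],float)
W=onplane("wrist",270+(c[:,0]+.5)/8-.5,140+(c[:,1]+.5)/7.5-.5,.1205,o)[:,:2]; print(W.round(4))
k=np.array([0,-1,3,1,2])
def hx(x): a=x[2]+k*np.pi/3; return x[:2]+.0283*np.stack([np.cos(a),np.sin(a)],1)
s=least_squares(lambda x:(hx(x)-W).ravel(),[.53,.1,0]); print(s.x.round(4),np.degrees(s.x[2]),s.fun.reshape(-1,2).round(4))
# white flange ellipse as cross-check, z=nut-.026
im=cv2.imread("pics/w1.png")
P=cloud("wrist",d,o); m=(P[...,2]>.085)&(np.hypot(P[...,0]-.53,P[...,1]-.1)<.06)
q=P[m][:,:2].astype(np.float32); print("flange circle",cv2.minEnclosingCircle(q),cv2.minAreaRect(q))
m=(P[...,2]>.06)&(P[...,2]<.08)&(abs(P[...,0]-.53)<.07)&(abs(P[...,1]-.1)<.056);q=P[m][:,:2].astype(np.float32);print("holder",cv2.minAreaRect(q))
h=P[...,2]; m=np.hypot(P[...,0]-.53,P[...,1]-.1)<.015; print("nut z",np.nanmedian(h[m]))
ft=load("top0")[0];Q=cloud("top",ft); m=np.hypot(Q[...,0]-.53,Q[...,1]-.1)<.015; print("nut z top",np.nanmedian(Q[...,2][m]), "bench",np.nanmedian(Q[300:380,280:500,2]), np.nanmedian(h[100:200,450:480]))
goto([.497,-.158,.25],np.radians(-4.6))
```

```text
[[0.5585 0.1039]
 [0.5476 0.0785]
 [0.504  0.0989]
 [0.5424 0.127 ]
 [0.5151 0.1253]]
[0.5312 0.1016 0.091 ] 5.215742369031638 [[ 0.0009  0.0003]
 [-0.0001 -0.0001]
 [-0.001   0.0001]
 [ 0.0006  0.0003]
 [-0.0003 -0.0006]]
flange circle ((0.5309522151947021, 0.1080218255519867), 0.05951879546046257) ((0.53121018409729, 0.10087466984987259), (0.11738943308591843, 0.07331694662570953), 2.9523186683654785)
holder ((0.5307771563529968, 0.1000950038433075), (0.10992710292339325, 0.1097283810377121), 0.40997135639190674)
nut z 0.12289955658831697
nut z top 0.12250643546619155 bench -0.0004941323716837198 0.0001267508946842799
t 2.77 pos [0.5313 0.0948 0.2519] jawyaw -2.78 q6 0.02 F [-0.5  0.2 -0.5] w 0.087
 shift cm [  0.2  -25.41  -2.19] rotvec [ 0.032 -0.021 -0.001] rows 4.1
```

Nut: (0.531, 0.101, 0.1227) with flats at 35.2° and −24.8°. The handle will go on at about +35°. Now over the wrench, correcting the small tilt.

arm_command:
  plan:
    - [0, -5.2, -0.6, 0, 0, 0, 8.7]
    - [0, -5.2, -0.6, 0, 0, 0, 8.7]
    - [0, -5.2, -0.6, 0, 0, 0, 8.7]
    - [0, -5.2, -0.6, 0, 0, 0, 8.7]
    - [0, -5.2, -0.6, 0, 0, 0, 8.7]
    - [0, 0, 0, 0.03, -0.02, 0, 8.7]
    - [0, 0, 0, 0, 0, 0, 8.7]

```text
time: 3.65
position: [0.4889, -0.1667, 0.2512]
tool_rot: [0.021, 0.707, -0.018, 0.707]
ft_force: [-0.7, 0.3, 0.9]
grip_width: 0.087
```

Run:
```python
from h import *
o,im,d=snap("wrist","w2")
P=cloud("wrist",d,o)
def reg(z0,z1,n,c,r):
    m=(P[...,2]>z0)&(P[...,2]<z1)&(np.hypot(P[...,0]-c[0],P[...,1]-c[1])<r); q=P[m]
    print(n,len(q),q.mean(0).round(4),cv2.minAreaRect((q[:,:2]*1000).astype(np.float32)))
reg(.065,.085,"block",(.497,-.176),.03); reg(.025,.04,"head",(.497,-.176),.046); reg(.012,.04,"grip",(.647,-.188),.034)
goto([.4968,-.1763,.037],np.radians(-4.6))
cv2.imwrite("pics/w2m.png",cv2.resize(im,None,fx=1.2,fy=1.2))
```

```text
block 770 [ 0.4981 -0.1747  0.0736] ((497.9101867675781, -175.89785766601562), (37.96099853515625, 26.00701332092285), 86.31583404541016)
head 2372 [ 0.4993 -0.1717  0.0317] ((498.300537109375, -175.93128967285156), (87.1745376586914, 76.3353271484375), 25.518543243408203)
grip 789 [ 0.6463 -0.1859  0.0204] ((646.9105834960938, -187.60037231445312), (21.41004180908203, 67.52886199951172), 83.78965759277344)
t 3.7 pos [ 0.4893 -0.1668  0.2513] jawyaw -3.1 q6 -0.49 F [ 0.6 -0.3  0.3] w 0.087
 shift cm [21.43 -0.97  0.81] rotvec [ 0.026 -0.001 -0.003] rows 3.4
```

View pics/w2m.png

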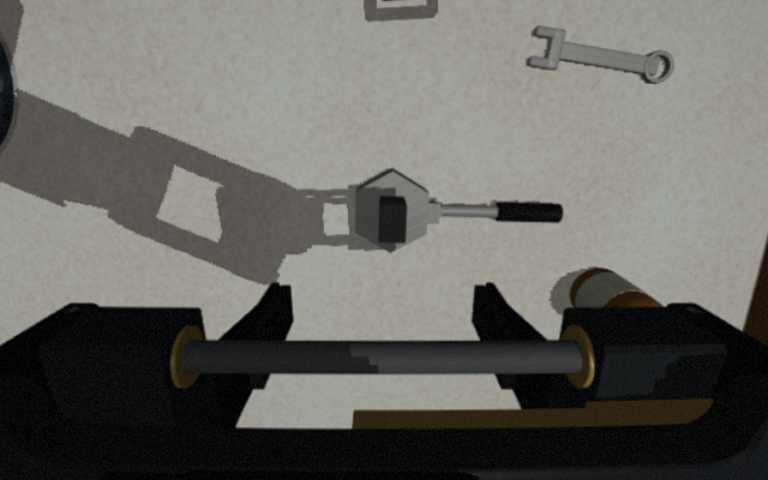

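The wrench is at (0.498, −0.176) with yaw −4.5° and nothing near the gripper. Descending in two stages.

arm_command:
  plan:
    - [4.5, -0.4, 0.3, 0.026, 0, 0, 8.7]
    - [4.5, -0.4, 0.3, 0, 0, 0, 8.7]
    - [4, -0.2, 0.25, 0, 0, 0, 8.7]
    - [0, 0, 0, 0, 0, 0, 8.7]

```text
time: 4.2
position: [0.5005, -0.172, 0.1201]
tool_rot: [0.025, 0.705, -0.024, 0.708]
ft_force: [0.4, -0.1, -0.3]
grip_width: 0.0869
```

Run:
```python
from h import *
goto([.498,-.176,.038],np.radians(-4.5))
```

```text
t 4.2 pos [ 0.5005 -0.172   0.1201] jawyaw -3.89 q6 -0.48 F [ 0.4 -0.1 -0.3] w 0.0869
 shift cm [ 8.21 -0.43 -0.25] rotvec [ 0.011  0.004 -0.002] rows 1.3
```

arm_command:
  plan:
    - [2.7, -0.2, -0.1, 0.011, 0.004, -0.002, 8.7]
    - [2.7, -0.15, -0.1, 0, 0, 0, 8.7]
    - [1.5, -0.05, -0.05, 0, 0, 0, 8.7]
    - [1.0, 0, 0, 0, 0, 0, 8.7]
    - [0, 0, 0, 0, 0, 0, 8.7]

```text
time: 4.82
position: [0.5041, -0.1745, 0.046]
tool_rot: [0.023, 0.703, -0.027, 0.71]
ft_force: [0.2, 0.4, 0.7]
grip_width: 0.0869
```

Run:
```python
from h import *
goto([.498,-.176,.038],np.radians(-4.5))
```

```text
t 4.83 pos [ 0.5041 -0.1745  0.046 ] jawyaw -4.04 q6 -0.47 F [0.2 0.4 0.7] w 0.0869
 shift cm [ 0.79 -0.19 -0.6 ] rotvec [0.008 0.011 0.006] rows 0.2
```

arm_command:
  plan:
    - [0.3, -0.15, -0.6, 0.008, 0.011, 0.006, 8.7]
    - [0.3, 0, 0, 0, 0, 0, 8.7]
    - [0, 0, 0, 0, 0, 0, 8.7]

```text
time: 5.2
position: [0.4987, -0.1763, 0.0413]
tool_rot: [0.028, 0.706, -0.028, 0.707]
ft_force: [0.8, -0.3, 0.6]
grip_width: 0.0871
```

Run:
```python
from h import *
goto([.498,-.176,.038],np.radians(-4.5))
```

```text
t 5.2 pos [ 0.4987 -0.1763  0.0413] jawyaw -4.52 q6 -0.47 F [ 0.8 -0.3  0.6] w 0.0871
 shift cm [ 0.33  0.02 -0.07] rotvec [-0.     0.002  0.001] rows 0.1
```

Closing on the block.

arm_command:
  plan:
    - [0.33, 0, -0.07, 0, 0.002, 0.001, 8.7]
    - [0, 0, 0, 0, 0, 0, 5]
    - [0, 0, 0, 0, 0, 0, 3]
    - [0, 0, 0, 0, 0, 0, 2]
    - [0, 0, 0, 0, 0, 0, 2]
    - [0, 0, 0, 0, 0, 0, 2]
    - [0, 0, 0, 0, 0, 0, 2]
    - [0, 0, 0, 0, 0, 0, 2]
  grip_force: 45

```text
time: 6.2
position: [0.4978, -0.1763, 0.038]
tool_rot: [0.028, 0.707, -0.028, 0.707]
ft_force: [2.4, -2.2, 1.7]
grip_width: 0.0257
```

arm_command:
  plan:
    - [-2, 0, 0, 0, 0, 0, 2]
    - [-5, 0, 0, 0, 0, 0, 2]
    - [-5, 0, 0, 0, 0, 0, 2]
    - [-5, 0, 0, 0, 0, 0, 2]
    - [0, 0, 0, 0, 0, 0, 2]

```text
time: 6.82
position: [0.4942, -0.1743, 0.2073]
tool_rot: [0.03, 0.711, -0.025, 0.702]
ft_force: [1.0, -0.7, -4.6]
grip_width: 0.0259
```

Run:
```python
from h import *
o,im,d=snap("wrist","w3"); P=cloud("wrist",d,o)
o=robot.get_obs();print(o["moment"])
goto([.531,.1012,.215],np.radians(35.2))
cv2.imwrite("pics/w3m.png",cv2.resize(im,None,fx=1.2,fy=1.2))
```

```text
[-0.07934152  0.11947812 -0.04817064]
t 6.88 pos [ 0.492  -0.1731  0.2049] jawyaw -4.52 q6 -0.47 F [-0.1  0.1 -6. ] w 0.0255
 shift cm [-0.77 27.66  1.71] rotvec [-0.693 -0.015 -0.016] rows 4.4
```

View pics/w3m.png

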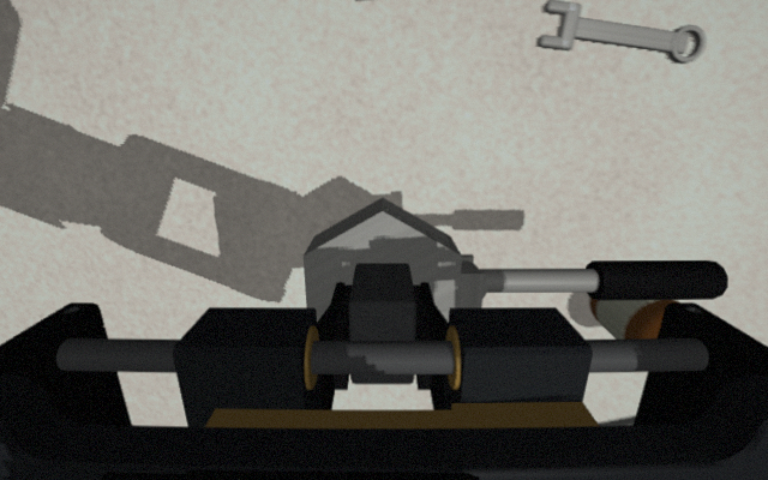

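The wrench is held squarely with its handle straight at (480–725,280), and it weighs in at about 6 N. Carrying it over the nut, then turning.

arm_command:
  plan:
    - [-0.15, 4.6, 0.3, 0, 0, 0, 2]
    - [-0.15, 4.6, 0.3, 0, 0, 0, 2]
    - [-0.15, 4.6, 0.3, 0, 0, 0, 2]
    - [-0.15, 4.6, 0.3, 0, 0, 0, 2]
    - [-0.15, 4.6, 0.3, 0, 0, 0, 2]
    - [-0.15, 4.6, 0.3, 0, 0, 0, 2]
    - [0, 0, 0, -0.17, 0, 0, 2]
    - [0, 0, 0, -0.17, 0, 0, 2]
    - [0, 0, 0, -0.17, 0, 0, 2]
    - [0, 0, 0, -0.17, 0, 0, 2]
    - [0, 0, 0, 0, 0, 0, 2]

```text
time: 8.25
position: [0.5084, 0.1116, 0.1824]
tool_rot: [-0.199, 0.701, 0.231, 0.644]
ft_force: [-0.2, 0.7, -5.6]
grip_width: 0.026
```

Run:
```python
from h import *
goto([.531,.1012,.18],np.radians(35.2))
```

```text
t 8.25 pos [0.5084 0.1116 0.1824] jawyaw 35.6 q6 -0.64 F [-0.2  0.7 -5.6] w 0.026
 shift cm [ 0.02 -2.17  1.25] rotvec [ 0.005 -0.063 -0.068] rows 0.5
```

arm_command:
  plan:
    - [-0.3, -1.1, 0.6, 0.003, -0.063, -0.068, 2]
    - [0, -1.1, 0.6, 0, 0, 0, 2]
    - [0, 0, 0, 0, 0, 0, 2]

```text
time: 8.62
position: [0.5286, 0.0999, 0.1794]
tool_rot: [-0.211, 0.678, 0.213, 0.671]
ft_force: [0.7, 0.8, -4.7]
grip_width: 0.0261
```

Run:
```python
from h import *
goto([.531,.1012,.170],np.radians(35.2))
```

```text
t 8.62 pos [0.5286 0.0999 0.1794] jawyaw 34.89 q6 -0.63 F [ 0.7  0.8 -4.7] w 0.0261
 shift cm [ 0.94 -0.03  0.28] rotvec [-0.005 -0.008 -0.006] rows 0.2
```

arm_command:
  plan:
    - [0.5, -0.03, 0.28, -0.005, -0.008, -0.006, 2]
    - [0.5, 0, 0, 0, 0, 0, 2]
    - [0.2, 0, 0, 0, 0, 0, 2]
    - [0, 0, 0, 0, 0, 0, 2]

```text
time: 9.12
position: [0.5305, 0.1013, 0.1654]
tool_rot: [-0.213, 0.676, 0.214, 0.673]
ft_force: [0.0, -0.1, -5.3]
grip_width: 0.0259
```

Run:
```python
from h import *
goto([.531,.1012,.155],np.radians(35.2))
```

```text
t 9.12 pos [0.5305 0.1013 0.1654] jawyaw 35.08 q6 -0.63 F [ 0.  -0.1 -5.3] w 0.0259
 shift cm [ 1.04 -0.04  0.04] rotvec [-0.002 -0.003 -0.002] rows 0.2
```

arm_command:
  plan:
    - [0.3, -0.04, 0.04, -0.002, -0.003, -0.002, 2]
    - [0.2, 0, 0, 0, 0, 0, 2]
    - [0.2, 0, 0, 0, 0, 0, 2]
    - [0.1, 0, 0, 0, 0, 0, 2]
    - [0, 0, 0, 0, 0, 0, 2]

```text
time: 9.75
position: [0.5312, 0.1014, 0.1572]
tool_rot: [-0.214, 0.674, 0.214, 0.674]
ft_force: [-0.5, 0.3, -5.7]
grip_width: 0.0256
```

Run:
```python
from h import *
goto([.531,.1012,.150],np.radians(35.2)); print(robot.get_obs()["moment"])
```

```text
t 9.75 pos [0.5312 0.1014 0.1572] jawyaw 35.21 q6 -0.63 F [-0.5  0.3 -5.7] w 0.0256
 shift cm [ 0.72 -0.   -0.03] rotvec [0.    0.001 0.   ] rows 0.1
[-0.09647663  0.09250444 -0.06473986]
```

arm_command:
  plan:
    - [0.15, 0, -0.02, 0, 0, 0, 2]
    - [0.15, 0, 0, 0, 0, 0, 2]
    - [0.1, 0, 0, 0, 0, 0, 2]

```text
time: 10.12
position: [0.5312, 0.1012, 0.1531]
tool_rot: [-0.214, 0.674, 0.214, 0.674]
ft_force: [-0.5, -0.1, -4.7]
grip_width: 0.0254
```

Run:
```python
from h import *
goto([.531,.1012,.1367],np.radians(35.2)); print(robot.get_obs()["moment"])
```

```text
t 10.12 pos [0.5312 0.1012 0.1531] jawyaw 35.21 q6 -0.63 F [-0.5 -0.1 -4.7] w 0.0254
 shift cm [ 1.64  0.01 -0.02] rotvec [0.    0.001 0.   ] rows 0.3
[-0.10456251  0.06953788 -0.04637989]
```

Past the step with no contact, so it's sliding on cleanly.

arm_command:
  plan:
    - [0.25, 0, 0, 0, 0, 0, 2]
    - [0.25, 0, 0, 0, 0, 0, 2]
    - [0.2, 0, 0, 0, 0, 0, 2]
    - [0.2, 0, 0, 0, 0, 0, 2]

```text
time: 10.62
position: [0.5313, 0.1012, 0.1435]
tool_rot: [-0.214, 0.674, 0.214, 0.674]
ft_force: [0.7, 0.7, -5.1]
grip_width: 0.0257
```

Run:
```python
from h import *
goto([.531,.1012,.1367],np.radians(35.2)); print(robot.get_obs()["moment"])
```

```text
t 10.62 pos [0.5313 0.1012 0.1435] jawyaw 35.21 q6 -0.63 F [ 0.7  0.7 -5.1] w 0.0257
 shift cm [ 0.68  0.02 -0.03] rotvec [0.    0.001 0.001] rows 0.1
[-0.12956189  0.10626837  0.0126252 ]
```

arm_command:
  plan:
    - [0.2, 0, 0, 0, 0, 0, 2]
    - [0.2, 0, 0, 0, 0, 0, 2]
    - [0.15, 0, 0, 0, 0, 0, 2]
    - [0, 0, 0, 0, 0, 0, 2]

```text
time: 11.12
position: [0.5313, 0.1012, 0.1374]
tool_rot: [-0.214, 0.674, 0.214, 0.674]
ft_force: [-0.0, -0.1, -4.7]
grip_width: 0.0259
```

Run:
```python
from h import *
goto([.531,.1012,.1367],np.radians(35.2)); print(robot.get_obs()["moment"])
```

```text
t 11.12 pos [0.5313 0.1012 0.1374] jawyaw 35.21 q6 -0.63 F [-0.  -0.1 -4.7] w 0.0259
 shift cm [ 0.07  0.01 -0.02] rotvec [0.    0.001 0.   ] rows 0.0
[-0.06531141  0.01603849  0.03064356]
```

arm_command:
  plan:
    - [0.08, 0, 0, 0, 0, 0, 2]
    - [0, 0, 0, 0, 0, 0, 2]

```text
time: 11.38
position: [0.5316, 0.1012, 0.1372]
tool_rot: [-0.214, 0.673, 0.214, 0.675]
ft_force: [-0.1, -0.2, -5.4]
grip_width: 0.0256
```

arm_command:
  plan:
    - [0.08, 0, 0, 0, 0, 0, 2]
    - [0, 0, 0, 0, 0, 0, 2]

```text
time: 11.62
position: [0.5317, 0.1012, 0.1371]
tool_rot: [-0.214, 0.673, 0.214, 0.675]
ft_force: [-0.2, 0.1, -4.8]
grip_width: 0.0256
```

arm_command:
  plan:
    - [0.15, 0, 0, 0, 0, 0, 2]
    - [0.12, 0, 0, 0, 0, 0, 2]

```text
time: 11.88
position: [0.5317, 0.1012, 0.137]
tool_rot: [-0.214, 0.673, 0.214, 0.675]
ft_force: [-3.0, 0.3, 5.5]
grip_width: 0.0257
```

The vertical force rises by about 10 N at z = 0.137, where I expected 0.1367 for full seating. Releasing and rising.

arm_command:
  plan:
    - [0, 0, 0, 0, 0, 0, 2.6]
    - [0, 0, 0, 0, 0, 0, 4]
    - [0, 0, 0, 0, 0, 0, 6]
    - [0, 0, 0, 0, 0, 0, 6]
    - [0, 0, 0, 0, 0, 0, 6]
    - [0, 0, 0, 0, 0, 0, 6]

```text
time: 12.62
position: [0.5343, 0.1012, 0.1379]
tool_rot: [-0.215, 0.671, 0.213, 0.677]
ft_force: [-0.5, 0.0, -0.5]
grip_width: 0.0588
```

arm_command:
  plan:
    - [-2, 0, 0, 0, 0, 0, 6]
    - [-4, 0, 0, 0, 0, 0, 6]
    - [-5, 0, 0, 0, 0, 0, 6]
    - [-4, 0, 0, 0, 0, 0, 6]
    - [0, 0, 0, 0, 0, 0, 6]

```text
time: 13.25
position: [0.5327, 0.1011, 0.2914]
tool_rot: [-0.215, 0.672, 0.213, 0.676]
ft_force: [-0.1, 0.5, -1.2]
grip_width: 0.0599
```

Run:
```python
from h import *
o,im,d=snap("wrist","w4"); P=cloud("wrist",d,o)
c=np.array([.531,.101])
def reg(z0,z1,n,c,r):
    m=(P[...,2]>z0)&(P[...,2]<z1)&(np.hypot(P[...,0]-c[0],P[...,1]-c[1])<r); q=P[m]
    print(n,len(q),np.median(q,0).round(4),cv2.minAreaRect((q[:,:2]*1000).astype(np.float32)))
reg(.16,.19,"block",c,.03); reg(.12,.14,"head",c,.046)
a=np.radians(35.2); g=c+.15*np.array([np.cos(a),np.sin(a)]); reg(.09,.135,"grip",g,.04)
goto([.53,.1,.25],a)
cv2.imwrite("pics/w4m.png",cv2.resize(im,None,fx=1.2,fy=1.2))
```

```text
block 1115 [0.5304 0.1033 0.1728] ((531.1851806640625, 101.65935516357422), (25.397136688232422, 37.431190490722656), 35.4093132019043)
head 3285 [0.5256 0.11   0.1309] ((531.420654296875, 101.21525573730469), (86.6594009399414, 76.54423522949219), 5.420422554016113)
grip 1215 [0.6504 0.1878 0.1199] ((651.34814453125, 187.7295684814453), (76.13257598876953, 20.388355255126953), 35.94081115722656)
t 13.3 pos [0.5314 0.1011 0.2895] jawyaw 35.2 q6 -0.63 F [-0.6  0.1  0.1] w 0.0598
 shift cm [ 3.95 -0.   -0.18] rotvec [0.    0.002 0.001] rows 0.6
```

View pics/w4m.png

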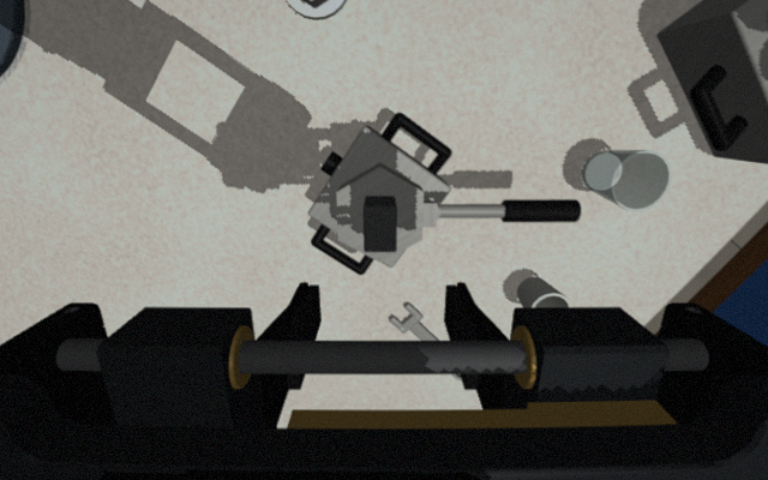

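The wrench is seated upright: block top at 0.1728 against 0.1727 expected, handle at 35.5°. Now the pushing position: fingers shut, on the counter-clockwise side of the grip, jaw axis along the handle. The push is then along tool −y.

```bash
cat >> h.py <<'E'
C=np.array([.5312,.1013])
def arm(z,off=.032,yaw=35.5,r=.15):
    a=np.radians(yaw); p=C+r*np.array([np.cos(a),np.sin(a)])+off*np.array([-np.sin(a),np.cos(a)]); goto([*p,z],a)
def stat():
    o=robot.get_obs(); v=o["position"][:2]-C; Rt=R.from_quat(o["tool_rot"]).as_matrix(); F=Rt.T@o["ft_force"]
    zt=Rt[:,2]; a=np.arctan2(zt[1],zt[0]); n=np.array([-np.sin(a),np.cos(a)]); u=np.array([np.cos(a),np.sin(a)])
    print("t",round(o["time"],2),"r",np.hypot(*v).round(4),"az",np.degrees(np.arctan2(v[1],v[0])).round(2),"toolyaw",np.degrees(a).round(2),"z",o["position"][2].round(4),"radial",(v@u).round(4),"tang",(v@n).round(4),"Ftool",F.round(1),"tilt",Rt[2,1:].round(3),"q",o["q"].round(2))
E
python3 - <<'E'
from h import *
arm(.2); arm(.104)
E
```

```text
t 13.3 pos [0.5314 0.1011 0.2895] jawyaw 35.2 q6 -0.63 F [-0.6  0.1  0.1] w 0.0598
 shift cm [ 8.97  3.32 14.96] rotvec [-0.005  0.002  0.001] rows 2.8
t 13.3 pos [0.5314 0.1011 0.2895] jawyaw 35.2 q6 -0.63 F [-0.6  0.1  0.1] w 0.0598
 shift cm [18.57  3.33 14.94] rotvec [-0.005  0.002  0.001] rows 3.9
```

arm_command:
  plan:
    - [0, 0.8, 3.8, 0, 0, 0, 0]
    - [0, 0.8, 3.8, 0, 0, 0, 0]
    - [1, 0.8, 3.8, 0, 0, 0, 0]
    - [3, 0.9, 3.6, 0, 0, 0, 0]
    - [4, 0, 0, 0, 0, 0, 0]
    - [0, 0, 0, 0, 0, 0, 0]

```text
time: 14.05
position: [0.6307, 0.2165, 0.1947]
tool_rot: [-0.212, 0.681, 0.214, 0.668]
ft_force: [0.2, -0.1, -0.3]
grip_width: 0.0083
```

Run:
```python
from h import *
arm(.15);arm(.104)
```

```text
t 14.05 pos [0.6307 0.2165 0.1947] jawyaw 35.12 q6 -0.45 F [ 0.2 -0.1 -0.3] w 0.0083
 shift cm [ 4.46 -0.43  0.29] rotvec [-0.007 -0.017 -0.008] rows 0.7
t 14.05 pos [0.6307 0.2165 0.1947] jawyaw 35.12 q6 -0.45 F [ 0.2 -0.1 -0.3] w 0.0083
 shift cm [ 9.06 -0.47  0.36] rotvec [-0.007 -0.017 -0.008] rows 1.5
```

arm_command:
  plan:
    - [3, -0.3, 0.3, -0.007, -0.017, -0.008, 0]
    - [3, 0, 0, 0, 0, 0, 0]
    - [2, 0, 0, 0, 0, 0, 0]
    - [1, 0, 0, 0, 0, 0, 0]
    - [0, 0, 0, 0, 0, 0, 0]

```text
time: 14.68
position: [0.6362, 0.2147, 0.1056]
tool_rot: [-0.215, 0.672, 0.215, 0.675]
ft_force: [-0.1, 0.1, 0.3]
grip_width: 0.0007
```

Run:
```python
from h import *
arm(.103,.026);stat()
```

```text
t 14.68 pos [0.6362 0.2147 0.1056] jawyaw 35.42 q6 -0.46 F [-0.1  0.1  0.3] w 0.0007
 shift cm [ 0.26 -0.53 -0.13] rotvec [-0.001  0.004  0.002] rows 0.1
t 14.68 r 0.1545 az 47.2 toolyaw 35.42 z 0.1056 radial 0.1513 tang 0.0315 Ftool [-0.3  0.1 -0.1] tilt [-0.002  0.004] q [ 0.16  0.72  1.41  0.    1.01 -0.46]
```

arm_command:
  plan:
    - [0.25, -0.4, -0.1, 0, 0.004, 0.002, 0]
    - [0, -0.5, 0, 0, 0, 0, 0]
    - [0, -0.5, 0, 0, 0, 0, 0]

```text
time: 15.05
position: [0.6456, 0.2024, 0.106]
tool_rot: [-0.215, 0.672, 0.215, 0.675]
ft_force: [-0.9, -0.1, 0.0]
grip_width: 0.0001
```

Run:
```python
from h import *
stat()
```

```text
t 15.05 r 0.1526 az 41.46 toolyaw 35.44 z 0.106 radial 0.1518 tang 0.016 Ftool [-0.   0.5 -0.8] tilt [-0.002  0.004] q [ 0.14  0.73  1.39  0.    1.02 -0.48]
```

arm_command:
  plan:
    - [0.3, -0.5, -0.1, 0.03, 0.003, 0, 0]
    - [0, -0.6, 0, 0.04, 0, 0, 0]
    - [0, -0.6, 0, 0.04, 0, 0, 0]

```text
time: 15.42
position: [0.655, 0.1873, 0.1036]
tool_rot: [-0.175, 0.684, 0.175, 0.686]
ft_force: [-0.5, 2.6, 1.8]
grip_width: 0.0002
```

Run:
```python
from h import *
stat()
```

```text
t 15.43 r 0.1508 az 34.77 toolyaw 28.68 z 0.1036 radial 0.1499 tang 0.016 Ftool [-1.8  2.5  0.8] tilt [-0.     0.003] q [ 0.11  0.74  1.38  0.    1.02 -0.39]
```

Contact made: the force is about 2.5 N, which matches the cap turning. Continuing round.

arm_command:
  plan:
    - [0, -0.8, -0.02, 0.053, 0, 0, 0]
    - [0, -0.8, -0.02, 0.053, 0, 0, 0]
    - [0, -0.8, -0.02, 0.053, 0, 0, 0]

```text
time: 15.8
position: [0.667, 0.167, 0.104]
tool_rot: [-0.115, 0.695, 0.118, 0.7]
ft_force: [0.9, 2.3, -0.6]
grip_width: 0.0007
```

Run:
```python
from h import *
stat()
```

```text
t 15.8 r 0.1509 az 25.81 toolyaw 18.96 z 0.104 radial 0.1498 tang 0.018 Ftool [0.6 1.9 1.6] tilt [0.003 0.009] q [ 0.08  0.74  1.36  0.01  1.03 -0.25]
```

arm_command:
  plan:
    - [0, -0.7, -0.02, 0.045, 0.006, -0.003, 0]
    - [0, -0.7, -0.02, 0.045, 0, 0, 0]
    - [0, -0.6, -0.02, 0.04, 0, 0, 0]

```text
time: 16.18
position: [0.6744, 0.1483, 0.1041]
tool_rot: [-0.066, 0.701, 0.069, 0.706]
ft_force: [0.9, 2.8, -0.6]
grip_width: 0.0001
```

Run:
```python
from h import *
stat()
```

```text
t 16.18 r 0.1507 az 18.15 toolyaw 10.96 z 0.1041 radial 0.1495 tang 0.0189 Ftool [0.6 2.6 1.4] tilt [0.003 0.007] q [ 0.05  0.75  1.36  0.01  1.03 -0.14]
```

arm_command:
  plan:
    - [0, -0.7, -0.02, 0.04, 0.005, -0.003, 0]
    - [0, -0.7, -0.02, 0.04, 0, 0, 0]
    - [0, -0.6, -0.02, 0.04, 0, 0, 0]

```text
time: 16.55
position: [0.6779, 0.1273, 0.1044]
tool_rot: [-0.022, 0.705, 0.023, 0.708]
ft_force: [1.8, 2.9, 0.9]
grip_width: 0.0004
```

Run:
```python
from h import *
stat()
```

```text
t 16.55 r 0.149 az 10.03 toolyaw 3.6 z 0.1044 radial 0.1481 tang 0.0167 Ftool [-0.9  2.8  2. ] tilt [0.001 0.004] q [ 0.02  0.75  1.35  0.    1.04 -0.04]
```

arm_command:
  plan:
    - [0, -0.7, 0.02, 0.045, 0.003, 0, 0]
    - [0, -0.7, 0.0, 0.045, 0, 0, 0]
    - [0, -0.6, 0.0, 0.04, 0, 0, 0]

```text
time: 16.92
position: [0.6791, 0.1056, 0.1047]
tool_rot: [0.027, 0.706, -0.027, 0.707]
ft_force: [2.0, 3.3, -0.2]
grip_width: 0.0007
```

Run:
```python
from h import *
stat()
```

```text
t 16.93 r 0.148 az 1.66 toolyaw -4.4 z 0.1047 radial 0.1472 tang 0.0156 Ftool [0.2 3.5 1.8] tilt [0.001 0.003] q [-0.01  0.74  1.36  0.    1.04  0.07]
```

arm_command:
  plan:
    - [0, -0.6, 0.06, 0.035, 0.002, 0, 0]
    - [0, -0.6, 0.03, 0.035, 0, 0, 0]
    - [0, -0.6, 0.03, 0.035, 0, 0, 0]

```text
time: 17.3
position: [0.679, 0.0896, 0.105]
tool_rot: [0.07, 0.703, -0.065, 0.705]
ft_force: [3.4, 7.8, -0.5]
grip_width: 0.0002
```

Run:
```python
from h import *
stat()
```

```text
t 17.3 r 0.1482 az -4.52 toolyaw -10.98 z 0.105 radial 0.1473 tang 0.0167 Ftool [0.5 8.3 1.9] tilt [0.008 0.001] q [-0.04  0.74  1.37  0.01  1.03  0.15]
```

The force has jumped to 8.3 N, so the joint is giving. I measure the bend by comparing the head and block yaw with the grip.

```bash
cat > bend.py <<'E'
from h import *
import sys
n=sys.argv[1]; cam=sys.argv[2] if len(sys.argv)>2 else "wrist"
stat(); o,im,d=snap(cam,n); P=cloud(cam,d,o); rr=np.hypot(P[...,0]-C[0],P[...,1]-C[1])
m=(P[...,2]>.166)&(P[...,2]<.178)&(rr<.026); q=P[m]; r=cv2.minAreaRect((q[:,:2]*1000).astype(np.float32)); print("block",len(q),r)
g=cv2.cvtColor(im,cv2.COLOR_BGR2GRAY)
m=(P[...,2]>.095)&(P[...,2]<.128)&(rr>.055)&(rr<.2); 
v=P[m][:,:2]-C; az=np.degrees(np.arctan2(v[:,1],v[:,0])); k=(az>-60)&(az<60); v=v[k]; print("bar pts",len(v))
for a,b in((.055,.08),(.08,.1),(.1,.115),(.115,.13),(.13,.15),(.15,.17),(.17,.19)):
    s=v[(np.hypot(*v.T)>a)&(np.hypot(*v.T)<b)]
    if len(s)>5: print(a,b,len(s),np.percentile(s,[5,50,95],axis=0).round(4).tolist())
cv2.imwrite(f"pics/{n}m.png",cv2.resize(im,None,fx=1.2,fy=1.2))
E
python3 bend.py w5
```

```text
t 17.3 r 0.1482 az -4.52 toolyaw -10.98 z 0.105 radial 0.1473 tang 0.0167 Ftool [0.5 8.3 1.9] tilt [0.008 0.001] q [-0.04  0.74  1.37  0.01  1.03  0.15]
block 0 ((0.0, 0.0), (0.0, 0.0), 0.0)
bar pts 1083
0.055 0.08 397 [[0.0557, -0.012], [0.0659, -0.0091], [0.0769, -0.0061]]
0.13 0.15 342 [[0.1416, -0.003], [0.1454, -0.0019], [0.1496, 0.0004]]
0.15 0.17 344 [[0.1502, -0.0039], [0.1544, -0.0031], [0.1587, -0.0023]]
```

View pics/w5m.png

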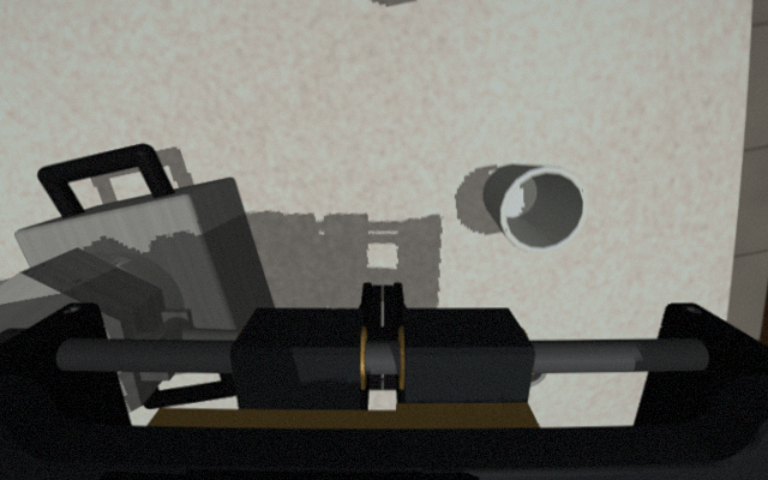

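The wrist view shows only the head's edge at left, with the gripper hiding the handle. I'll try the top and scene cameras.

```bash
python3 bend.py t5 top; python3 bend.py s5 scene
python3 - <<'E'
from h import *
ci,r,p=campose("scene"); q=(np.array([.56,.1,.12])-p)@r; u=ci["mtx"][0,0]*q[0]/q[2]+ci["mtx"][0,2]; v=ci["mtx"][1,1]*q[1]/q[2]+ci["mtx"][1,2]; print(u,v)
u,v=int(u),int(v)
a=cv2.imread("pics/s5.png")[max(v-50,0):v+50,u-60:u+60]; b=cv2.imread("pics/t5.png")[170:270,250:350]
cv2.imwrite("pics/c5.png",cv2.convertScaleAbs(np.hstack([cv2.resize(a,(420,350),interpolation=cv2.INTER_CUBIC),cv2.resize(b,(350,350),interpolation=cv2.INTER_CUBIC)]),alpha=1.5))
E
```

```text
t 17.35 r 0.1482 az -4.78 toolyaw -11.06 z 0.105 radial 0.1473 tang 0.0162 Ftool [0.8 7.6 2.1] tilt [0.008 0.001] q [-0.04  0.74  1.37  0.01  1.03  0.15]
block 0 ((0.0, 0.0), (0.0, 0.0), 0.0)
bar pts 4
t 17.4 r 0.1482 az -4.63 toolyaw -10.96 z 0.105 radial 0.1473 tang 0.0164 Ftool [1.6 7.8 1.4] tilt [0.008 0.001] q [-0.04  0.74  1.37  0.01  1.03  0.15]
block 117 ((531.6424560546875, 100.10523986816406), (39.22819137573242, 27.783430099487305), 79.9252700805664)
bar pts 302
0.055 0.08 35 [[0.0544, -0.0208], [0.0656, -0.0162], [0.0758, -0.0097]]
0.08 0.1 30 [[0.0785, -0.0253], [0.0878, -0.0224], [0.0963, -0.0147]]
0.1 0.115 20 [[0.0977, -0.0299], [0.1036, -0.0266], [0.1094, -0.0197]]
0.115 0.13 35 [[0.1133, -0.0366], [0.1193, -0.0328], [0.1246, -0.022]]
0.13 0.15 61 [[0.1281, -0.0424], [0.1372, -0.0344], [0.1456, -0.0198]]
0.15 0.17 67 [[0.1469, -0.047], [0.155, -0.0371], [0.1631, -0.0142]]
0.17 0.19 54 [[0.1651, -0.0506], [0.1744, -0.0438], [0.1815, -0.0341]]
314.7823883726622 183.66273108758656
```

View pics/c5.png

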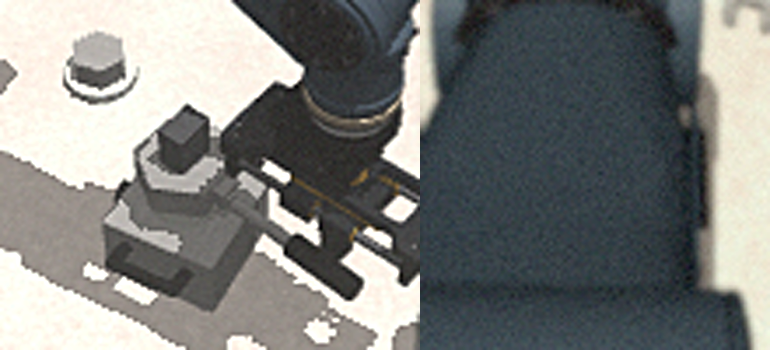

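The scene crop shows the head at about −10° and the bar at about −14°, so the joint has started to give, by roughly 0.08 rad, with the cap hard up. Pushing another ~14 mm should bring it to about 0.2 rad.

arm_command:
  plan:
    - [0, -0.5, 0, 0.045, -0.001, -0.008, 0]
    - [0, -0.5, 0, 0.045, 0, 0, 0]
    - [0, -0.4, 0, 0.04, 0, 0, 0]

```text
time: 17.82
position: [0.6791, 0.082, 0.1055]
tool_rot: [0.12, 0.694, -0.112, 0.701]
ft_force: [4.5, 7.8, -1.9]
grip_width: 0.0006
```

```bash
python3 bend.py s6 scene
```

```text
t 17.82 r 0.1492 az -7.43 toolyaw -18.9 z 0.1055 radial 0.1462 tang 0.0297 Ftool [2.  8.8 1.7] tilt [0.013 0.008] q [-0.05  0.73  1.38  0.01  1.02  0.28]
block 110 ((531.7030639648438, 100.56956481933594), (38.482364654541016, 26.843027114868164), 78.72872924804688)
bar pts 303
0.055 0.08 37 [[0.0536, -0.0232], [0.0649, -0.0171], [0.0769, -0.0099]]
0.08 0.1 27 [[0.0791, -0.0297], [0.088, -0.0252], [0.0953, -0.018]]
0.1 0.115 19 [[0.0983, -0.0334], [0.1035, -0.0301], [0.108, -0.0241]]
0.115 0.13 34 [[0.112, -0.0427], [0.1189, -0.0372], [0.1243, -0.0267]]
0.13 0.15 59 [[0.1253, -0.0482], [0.1362, -0.0401], [0.1436, -0.0262]]
0.15 0.17 70 [[0.1445, -0.0528], [0.1544, -0.0429], [0.1609, -0.0182]]
0.17 0.19 57 [[0.1627, -0.0586], [0.1717, -0.0528], [0.1796, -0.0432]]
```

arm_command:
  plan:
    - [0, -0.5, 0, 0.03, -0.006, -0.012, 0]
    - [0, -0.5, 0, 0.03, 0, 0, 0]
    - [0, -0.4, 0, 0.02, 0, 0, 0]
    - [0, -0.1, 0, 0, 0, 0, 0]

```text
time: 18.38
position: [0.6785, 0.0747, 0.1057]
tool_rot: [0.153, 0.683, -0.142, 0.7]
ft_force: [3.1, 7.9, -1.9]
grip_width: 0.0002
```

```bash
python3 bend.py s7 scene
```

```text
t 18.38 r 0.1497 az -10.25 toolyaw -24.09 z 0.1057 radial 0.1453 tang 0.0358 Ftool [ 2.1  8.5 -0.5] tilt [0.019 0.02 ] q [-0.06  0.73  1.39  0.01  1.    0.35]
block 112 ((531.8792114257812, 100.7736587524414), (40.774147033691406, 25.99030876159668), 84.29348754882812)
bar pts 293
0.055 0.08 33 [[0.0542, -0.025], [0.0638, -0.0193], [0.0747, -0.0129]]
0.08 0.1 32 [[0.0765, -0.0337], [0.0856, -0.0272], [0.0933, -0.0207]]
0.1 0.115 20 [[0.0966, -0.0396], [0.1015, -0.0337], [0.1075, -0.0254]]
0.115 0.13 32 [[0.1086, -0.0486], [0.1166, -0.0418], [0.122, -0.0329]]
0.13 0.15 55 [[0.1236, -0.055], [0.1332, -0.0462], [0.1428, -0.0346]]
0.15 0.17 68 [[0.1425, -0.0633], [0.1517, -0.0516], [0.1595, -0.0319]]
0.17 0.19 53 [[0.16, -0.0683], [0.1696, -0.0623], [0.1763, -0.0528]]
```

Bend is about 0.21 rad from the images, and the 8.5 N reading agrees. A touch more, then hold.

arm_command:
  plan:
    - [0, -0.35, 0, 0, -0.015, -0.02, 0]
    - [0, -0.35, 0, 0, 0, 0, 0]
    - [0, -0.15, 0, 0, 0, 0, 0]
    - [0, -0.12, 0, 0, 0, 0, 0]
    - [0, -0.12, 0, 0, 0, 0, 0]
    - [0, -0.12, 0, 0, 0, 0, 0]

```text
time: 19.18
position: [0.6789, 0.0751, 0.1055]
tool_rot: [0.156, 0.675, -0.146, 0.706]
ft_force: [3.5, 8.2, -1.9]
grip_width: 0.0004
```

```bash
python3 bend.py s8 scene
```

```text
t 19.18 r 0.15 az -10.05 toolyaw -24.64 z 0.1055 radial 0.1451 tang 0.0378 Ftool [ 2.1  8.9 -0.3] tilt [0.023 0.04 ] q [-0.06  0.72  1.41  0.01  0.96  0.37]
block 110 ((532.3404541015625, 100.34117889404297), (39.49839782714844, 26.415729522705078), 78.77073669433594)
bar pts 295
0.055 0.08 32 [[0.0558, -0.024], [0.0649, -0.019], [0.076, -0.0139]]
0.08 0.1 31 [[0.0763, -0.0336], [0.0852, -0.027], [0.0939, -0.0202]]
0.1 0.115 20 [[0.0964, -0.0398], [0.1024, -0.0333], [0.1074, -0.0275]]
0.115 0.13 34 [[0.1105, -0.0478], [0.1171, -0.0415], [0.1237, -0.0311]]
0.13 0.15 55 [[0.1235, -0.0548], [0.1338, -0.0459], [0.1429, -0.0323]]
0.15 0.17 66 [[0.142, -0.0621], [0.1516, -0.0515], [0.158, -0.0301]]
0.17 0.19 57 [[0.1598, -0.0682], [0.1691, -0.0613], [0.1773, -0.0517]]
```

Run:
```python
from h import *
o=robot.get_obs(); goto(o["position"],np.radians(-26))
```

```text
t 19.23 pos [0.6789 0.0751 0.1055] jawyaw -24.65 q6 0.37 F [ 3.8  6.1 -2.4] w 0.0005
 shift cm [0. 0. 0.] rotvec [ 0.024  0.04  -0.024] rows 0.3
```

arm_command:
  plan:
    - [0, -0.5, 0, 0.024, 0.04, -0.024, 0]
    - [0, -0.45, 0, 0, 0, 0, 0]
    - [0, -0.3, 0, 0, 0, 0, 0]
    - [0, -0.15, 0, 0, 0, 0, 0]
    - [0, -0.15, 0, 0, 0, 0, 0]
    - [0, -0.15, 0, 0, 0, 0, 0]

```text
time: 19.98
position: [0.6778, 0.0717, 0.1061]
tool_rot: [0.171, 0.684, -0.154, 0.692]
ft_force: [4.1, 7.5, -2.2]
grip_width: 0.0007
```

```bash
python3 bend.py s9 scene
python3 - <<'E'
from h import *
o=robot.get_obs(); goto(o["position"],np.radians(-24))
E
```

```text
t 19.98 r 0.1496 az -11.4 toolyaw -26.56 z 0.1061 radial 0.1444 tang 0.0391 Ftool [2.4 8.5 0.3] tilt [0.025 0.005] q [-0.07  0.73  1.39  0.03  1.01  0.38]
block 113 ((531.673828125, 100.7493667602539), (39.461299896240234, 27.03995704650879), 78.46770477294922)
bar pts 287
0.055 0.08 33 [[0.0542, -0.0254], [0.0633, -0.0192], [0.0746, -0.0111]]
0.08 0.1 26 [[0.0768, -0.0344], [0.0846, -0.028], [0.093, -0.0219]]
0.1 0.115 20 [[0.0959, -0.0412], [0.1012, -0.0347], [0.1063, -0.0283]]
0.115 0.13 34 [[0.109, -0.0514], [0.115, -0.044], [0.1214, -0.0333]]
0.13 0.15 56 [[0.1223, -0.0583], [0.1319, -0.0497], [0.1404, -0.0356]]
0.15 0.17 63 [[0.1405, -0.066], [0.1502, -0.0566], [0.158, -0.0351]]
0.17 0.19 55 [[0.158, -0.0715], [0.167, -0.0643], [0.175, -0.0561]]
t 20.02 pos [0.6779 0.0717 0.1061] jawyaw -26.56 q6 0.38 F [ 4.6  7.3 -1.9] w 0.0004
 shift cm [0. 0. 0.] rotvec [-0.045  0.005 -0.025] rows 0.3
```

The bend is about 0.23 rad and has been held over 0.2 rad for more than a second. Easing off slowly so the handle springs straight, then lifting clear.

arm_command:
  plan:
    - [0, 0.4, 0, -0.02, 0.005, -0.02, 0]
    - [0, 0.5, 0, -0.02, 0, 0, 0]
    - [0, 0.5, 0, -0.02, 0, 0, 0]
    - [0, 0.6, 0, 0, 0, 0, 0]
    - [0, 0.6, 0, 0, 0, 0, 0]
    - [0, 0.8, 0, 0, 0, 0, 0]
    - [0, 0.8, 0, 0, 0, 0, 0]
    - [0, 1, 0, 0, 0, 0, 0]
    - [0, 1, 0, 0, 0, 0, 0]

```text
time: 21.15
position: [0.6983, 0.1349, 0.1048]
tool_rot: [0.147, 0.697, -0.14, 0.688]
ft_force: [0.2, -0.3, 0.3]
grip_width: 0.0004
```

Run:
```python
from h import *
stat();o=robot.get_obs(); goto([.55,.3,.3],np.radians(-20))
```

```text
t 21.15 r 0.1705 az 11.36 toolyaw -23.46 z 0.1048 radial 0.14 tang 0.0973 Ftool [-0.3 -0.2  0.2] tilt [ 0.007 -0.015] q [0.03 0.78 1.28 0.01 1.1  0.43]
t 21.15 pos [0.6983 0.1349 0.1048] jawyaw -23.46 q6 0.43 F [ 0.2 -0.3  0.3] w 0.0004
 shift cm [-19.15   9.38 -20.47] rotvec [-0.06  -0.015 -0.008] rows 4.7
```

arm_command:
  plan:
    - [-4, 0.3, 0, 0, 0, 0, 0]
    - [-5, 0, 0, 0, 0, 0, 0]
    - [-5, 0, 0, 0, 0, 0, 0]
    - [-5, 0, 0, 0, 0, 0, 0]
    - [0, 5, 0, 0, 0, 0, 0]
    - [0, 5, 0, 0, 0, 0, 0]
    - [0, 5, 0, 0, 0, 0, 0]
    - [0, 5, -3, 0, 0, 0, 0]
    - [0, 5, -3, 0, 0, 0, 0]
    - [0, 5, -3, 0, 0, 0, 0]
    - [0, 0, 0, 0, 0, 0, 0]

```text
time: 22.52
position: [0.7409, 0.4606, 0.3032]
tool_rot: [0.148, 0.697, -0.141, 0.688]
ft_force: [0.1, 0.0, 0.5]
grip_width: 0.0005
```

Run:
```python
from h import *
stat()
for n,f in(("top","tF"),("scene","sF")): snap(n,f)
P=cloud("top",load("tF")[0]); 
def reg(z0,z1,n,c,r):
    m=(P[...,2]>z0)&(P[...,2]<z1)&(np.hypot(P[...,0]-c[0],P[...,1]-c[1])<r); q=P[m]
    print(n,len(q),np.median(q,0).round(4),cv2.minAreaRect((q[:,:2]*1000).astype(np.float32)))
reg(.16,.19,"block",C,.03); reg(.12,.14,"head",C,.046)
rr=np.hypot(P[...,0]-C[0],P[...,1]-C[1]); m=(P[...,2]>.1)&(P[...,2]<.135)&(rr>.06)&(rr<.19)&(P[...,0]>C[0]); q=P[m][:,:2].astype(np.float32)
print(len(q),cv2.fitLine(q*1000,cv2.DIST_HUBER,0,.01,.01).ravel(), cv2.minAreaRect(q*1000))
a=cv2.imread("pics/tF.png"); b=cv2.imread("pics/sF.png")[130:260,230:390]
cv2.imwrite("pics/F.png",cv2.convertScaleAbs(np.vstack([a[60:320,60:520],cv2.resize(b,(460,340),interpolation=cv2.INTER_CUBIC)]),alpha=1.4))
```

```text
t 22.52 r 0.416 az 59.73 toolyaw -23.52 z 0.3032 radial 0.0489 tang 0.4131 Ftool [-0.5  0.1  0.1] tilt [ 0.007 -0.014] q [0.42 0.9  0.47 0.02 1.78 0.84]
block 218 [0.5304 0.1007 0.172 ] ((530.1036987304688, 101.00181579589844), (38.092254638671875, 26.322118759155273), 79.77437591552734)
head 792 [0.5283 0.0995 0.1305] ((530.72265625, 100.64630126953125), (76.12286376953125, 86.48849487304688), 49.71942901611328)
411 [ 9.8315442e-01 -1.8277693e-01  6.5337463e+02  7.7885910e+01] ((651.3406372070312, 78.6375503540039), (22.056798934936523, 124.20901489257812), 79.66827392578125)
```

View pics/F.png

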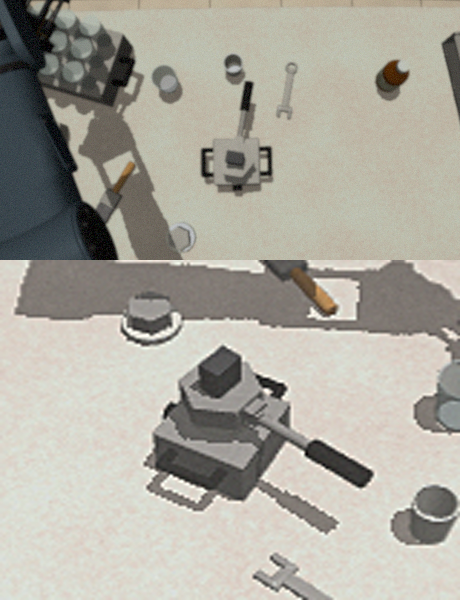

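The handle is straight again: block −10.2°, head −10.3°, bar −10.5°. The wrench is still fully seated and the rest of the bench looks undisturbed. Handing in.

```bash
python3 -c "
from h import *
print(workorder.hand_in())"
```

```text
the job is handed in; nothing more can be done
None
```

The cap is torqued and the job is handed in, about 22.6 s into the 72 s allowed. The wrench is left standing on the cap.

- **Fit:** the wrench slid down over the hexagon with no side load, and the vertical force changed by about 10 N when it bottomed out. Its block top measured 0.1728 m against 0.1727 m expected, so it is fully down.
- **Torque:** I pushed the handle clockwise at about 2–3.5 N, and the cap turned about 0.79 rad before it came up hard. The joint then gave to about 0.23 rad at 8.5–8.9 N. I kept it above about 0.2 rad for roughly 1.5 s, and it never came near 0.4.
- **Last checks:** the handle has sprung straight, with block, head and bar yaw agreeing within 0.3°. The other bench items look untouched by eye, and the arm is clear with no force on it.
- **Weak spots:** the bend could only be seen in the coarse scene camera, because the gripper and arm hid the handle from the other two. Block yaw readings there scattered by up to 5°. The bend figure therefore uses the head angle measured after release, and it agrees with the push force.

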